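Spread a circlip with bent pliers and hold it open at its groove

TASK

The dark steel circlip that retains the autosampler's tube wheel is already on the tips of the bent circlip pliers lying in the blue rest. Pick the pliers up by their two green handles, squeeze them right up to their stop so that the ring is spread, pass the ring level over the steel drive stub in the middle of the wheel from above and lower it, without forcing it, until it lies at the groove just above the brass washer. Finish while still holding the pliers squeezed, with the ring spread around the stub at the groove, so that I can check it before it is let snap in; leave everything else on the bench where it is.

Things in the scene. Friction and masses are not known exactly. Their poses are not given: they have to be found in the camera images.
- pliers: Bent circlip pliers, about 0.2 kg, 155 mm long, level in the blue rest. Origin: middle of the round pivot, 36 mm above the bench at the start; x forward to the tips, y left, z up. Two green handles (14 mm high, middle at z = 0) run back to x = -106 mm. Jaws reach x = 48 mm; there the tips bend down 30 mm and hold the circlip by its lug holes, parallel to the x-y plane; it cannot drop off.
- grip (a point): Best place to grip the pliers: between the green handles at their mid-height, 60 mm behind the pivot (x, y, z as the pliers'). Pads go on the handles' outer sides, closing along y. Width over the handles here: 61 mm relaxed (67 mm at 80 mm behind it), 28 mm fully squeezed. Fingers have room from 40 to 85 mm behind the pivot, down to 25 mm below the handles' middle.
- handle_left (a joint): Squeeze of the pliers: angle of the left handle, 0 relaxed (ring closed, inner diameter 32 mm) to 0.28 rad at the stop (ring open to 40 mm); the right handle mirrors it. Squeezing the handles together spreads tips and ring; at grip it takes 2.5 N on each handle to start and 10 N to reach the stop, and springs back when let go. A grip of 25 to 50 N holds well.
- ring_center (a point): Centre of the ring's opening when spread to the stop, at mid-thickness of the ring, on the pliers' centre line: 61 mm in front of the pivot and 30 mm below it. The ring is of dark steel, 3 mm thick, 5 mm wide, so its underside lies 1.5 mm below this point. Axes as the pliers' (z is the ring's normal).
- groove (a point): Point on the vertical axis of the drive stub where ring_center is when the ring lies on the brass washer: 94.5 mm above the bench, z up. The steel stub has 34 mm diameter; its dark groove reaches from 1.5 mm below to 3.5 mm above this point; its top end, tapered over 6 mm to 26 mm diameter, is 19.5 mm above it. The top of the washer (58 mm diameter) is 1.5 mm below it.
- autosampler: White fixed bench autosampler, 250 x 250 mm. Origin under its centre, on the stub's axis; z up; dark control strip at -x. Grey tube wheel, diameter 194 mm, top at 70 mm; tube caps up to 86 mm, 82 mm from the axis. Sampling arm: column at x = y = 103 mm, arm 163 to 185 mm high, swung outward from there to y = 193 mm. The -x and -y sides are free for pliers and hand.
- rest: Blue fixed rest for the pliers. Origin on the bench under the pivot, x as the pliers'. Base plate 6 mm thick, x -118 to 22 mm, 60 mm wide; a block under the pivot (28 x 46 mm, 29 mm high, side lips to 34.5 mm) and a bar under the handle ends (at x = -102 mm, 10 mm thick, 90 mm wide, same heights). Lift the pliers straight up out of it.
- tube_rack: White tube rack 100 x 60 mm with capped tubes, 63 mm high, loose; origin under its centre. To be left alone.
- well_tray: Clear plastic well tray 130 x 90 x 13 mm, loose; origin under its centre. To be left alone.
- screwdriver: Screwdriver with yellow handle, 170 mm long, lying on the bench; loose. To be left alone.
- timer: Small black timer 65 x 50 x 18 mm, loose; origin under its centre. To be left alone.
- reagent: Small brown reagent bottle with white cap, 50 mm diameter, 88 mm high, loose; origin under its centre. To be left alone.
Things that resemble listed ones, but are neither listed nor needed, are in the scene too. What is meant by the rest is not orange, and is the smaller of those in its own colour.

How it is judged:
On the way, in this order (a step that is already met when the one before it is completed fails the run):
1. the pliers have been lifted out of the rest (contact force between pliers and rest below 0.05 N and height (world z) of pliers above 0.06 m), for 0.1 s.
2. the ring, spread, is over the end of the stub (value of joint handle_left above 0.22 rad and horizontal distance between ring_center and groove below 0.006 m and z of ring_center in the frame of groove above 0.012 m), for 0.05 s.
At the end, for the whole second after the job is handed in: The gripper still holds the pliers squeezed (squeeze above 0.22 of 0.28 rad), the ring is around the stub, centred within 5 mm, within 3 mm of its height on the washer at the groove, level within 0.12 rad, pressed on the autosampler with less than 20 N, and at rest (value of joint handle_left above 0.22 rad and horizontal distance between ring_center and groove below 0.005 m and z of ring_center in the frame of groove between -0.003 and 0.003 m and angle between ring_center's own z axis and vertical below 0.12 rad and contact force between the fingers and pliers above 3 N and contact force between pliers and autosampler below 20 N and contact force between pliers and rest below 0.05 N and linear speed of pliers below 0.02 m/s); the arm keeps its last pose, push and grip.
It fails at once if the ring or pliers were forced against the autosampler (contact force between pliers and autosampler above 45 N).
It fails at once if a bystander on the bench was disturbed (distance of any of tube_rack, well_tray, screwdriver, timer, reagent from where it was at the start of the episode above 0.015 m).
It also fails if it takes over 38 s, if anything falls off the work surface, if the arm or the gripper's body presses on something with over 40 N, if the wrist force passes 120 N, or if a joint passes its speed limit or range.

ROBOT

A 7-joint arm with a two-finger parallel gripper is mounted at the origin on the work surface. World frame = base frame: x ahead of the robot, y to its left, z up, the work surface at z = 0. Lengths are in m, angles in rad, forces in N, time in s.
With the tool pointing down it reaches from about 0.4 to 0.875 m from the base axis. Payload 19.3 kg.
Tool frame: the origin (TCP) lies between the finger pads; the fingertips stand 17 mm ahead of it and the grasp point (between the pads) lies 2 mm behind it (bot.tips_ahead is the z of the fingertips in the tool frame, in m); z points along the fingers, y is the direction in which the jaws open and shut (so a half turn about z gives the same grasp; the last joint's range is limited). The gripper opens to 85 mm and grips with 20 to 120 N. Pads are 22 mm wide; open, the fingers measure 114 mm over their backs; the gripper's body (76 mm by 85 mm) begins 54 mm behind the grasp point. The pads swing forward as they close: fully open they stand 13 mm farther back than shut.
Start: joints at [1.141, 0.521, -0.036, 1.599, 0.021, 1.021, -0.113], TCP at [0.22, -0.585, 0.248] pointing down, gripper open.
Joint ranges: [-2.91, 2.91], [-0.3, 2.13], [-1.5, 1.42], [0.17, 2.43], [-1.26, 4.41], [0.16, 1.93], [-2.52, 2.52]. Speed limits (rad/s): [1.89, 1.89, 2.39, 2.39, 3.01, 3.01, 3.01].

INTERFACE

Orientations are given as [roll, pitch, yaw] about the fixed x, y, z axes, in that order (R = Rz(yaw) Ry(pitch) Rx(roll)).
In Python, from workcell import telemetry, cams, job, bot gives the robot as it stands.
- The arm moves only by the tool arm_command, never from a script. Its argument "deltas" is a list of rows, each a list of 7 numbers: the opening, from -1 (shut) to 1 (fully open), so that 0 is half open, then the shift along the tool's x, y, z normalised to -1 to 1, where 1 is 150 mm, then the turn, a rotation vector about the tool's x, y, z normalised to -1 to 1, where 1 is 45 degrees. In form: [[hand, tx, ty, tz, rx, ry, rz], ...]. A call has 1 to 8 rows; each row is the pose to reach, as a shift and turn from the pose commanded when the call began, along the tool's axes at that moment; what a row does not reach only later rows make up. A row lasts 1/8 s, in which the tool goes at most 62.5 mm and 10.7 degrees, less where a joint would pass 70% of its speed; a pose out of reach is approached as far as the arm can. A call with a number of a shift or a turn outside -1 to 1 is refused whole. A call with a gripper value outside its range is refused whole. The fingers move at their own pace and stop on an object; "newtons" is the grip in N (left out, the last holds). Time passes only in rows, so rows that repeat a pose let the fingers close. It gives the time, the measured TCP pose, the force and the opening at its end, in the units of the state.
- telemetry.observe(): the state, without advancing time (a new reading comes with each control period).
- cams.grab_frame(name): name is "side" or "top" or "wrist"; returns the picture (384x512x3 uint8, blue, green, red); there is no depth.
- cams.get_calibration(name): a dict with "fx", "fy", "cx", "cy" (pixels), "R" (3x3) and "t" (3): a world point X has camera coordinates R X + t. Camera axes: x right, y down, z forward; pixel columns grow to the right and rows downward; lengths in m; the calibration is good to about 2 mm. A picture is of the moment at which its call begins: read the wrist's pose just before it. get_calibration takes no time and is no camera call; for the wrist camera it gives the pose at the moment of the call.
- job.job_done(): hands the job in, once; it reports no verdict.
The state is a dict: "clock": time; "qpos": joint angles; "qd": joint speeds; "joint_efforts": joint torques, N m; "position": TCP position; "tool_rot": TCP orientation; "force": force on the tool from outside, world axes, zero at the start; "moment": the same for the moment, N m; "grip_width": finger opening in m.
Only numpy, scipy, OpenCV 4.12 (cv2) and the standard library are available. Lean on these libraries where they do the work, as an engineer would, in place of code of your own. Each camera call takes 0.05 s, during which the arm holds its last target.

## Working session

There is one attempt and no reset: what is moved stays moved. The work goes in short steps, Python scripts to look and compute and a tool call to move; the robot and the scene stay as the last step left them, time stands still between calls to the robot, and variables do not carry over. Pictures are saved under pics/ and viewed, and the job is handed in when it is done.

Besides the shell and the picture viewer there is one more tool, called as a command line: name --pt "numbers of a row" for each row, then --argument value for the rest. arm_command: Moves the arm, as the interface text tells. Its arguments: {"type":"object","properties":{"deltas":{"type":"array","items":{"type":"array","items":{"type":"number"}}},"newtons":{"type":"number"}},"required":["deltas"]}

```bash
ls; mkdir -p pics
python3 - <<'E'
from workcell import telemetry,cams,bot
import cv2
print(telemetry.observe())
for n in("side","top","wrist"):
    cv2.imwrite(f"pics/{n}0.png",cams.grab_frame(n)); print(n,cams.get_calibration(n))
print([a for a in dir(bot) if a[0]!='_'])
E
```

```text
pics
{'clock': 0.0, 'qpos': array([ 1.14077618,  0.52200746, -0.03633608,  1.60001239,  0.0212123 ,
        1.02107063, -0.11279063]), 'qd': array([-0.00070949, -0.00065213,  0.00118025,  0.00016975,  0.00093259,
       -0.00037884, -0.00220125]), 'joint_efforts': array([ 1.83039472e-03, -9.27085948e+01,  1.98071949e+00, -3.69917214e+01,
        1.80617580e-02,  8.37511732e-03, -2.37152165e-05]), 'position': array([ 0.21992442, -0.58469299,  0.24772813]), 'tool_rot': array([-3.14048346e+00,  8.47736285e-05,  3.59833628e-01]), 'force': array([-0.28863399,  0.16276055, -0.09076533]), 'moment': array([ 0.01614544,  0.00043833, -0.006725  ]), 'grip_width': 0.08528488242081464}
side {'fx': 420.91365621553695, 'fy': 420.91365621553695, 'cx': 254.70757824333776, 'cy': 195.75979489032423, 'R': array([[-0.90540377, -0.42449101,  0.00716832],
       [-0.24711638,  0.51319879, -0.82192487],
       [ 0.34522095, -0.74594529, -0.5695508 ]]), 't': array([0.46949214, 0.2179773 , 1.19071117])}
top {'fx': 437.90557456576215, 'fy': 437.90557456576215, 'cx': 251.81035400359653, 'cy': 192.29354584772224, 'R': array([[ 0.0104358 , -0.99954872,  0.02816826],
       [-0.98619749, -0.01494338, -0.16489758],
       [ 0.1652441 , -0.02605863, -0.98590838]]), 't': array([-0.0524804 ,  0.52729224,  1.35373064])}
wrist {'fx': 340.4731576576105, 'fy': 340.4731576576105, 'cx': 258.0835004177913, 'cy': 196.76468576681359, 'R': array([[ 3.52256142e-01, -9.35903622e-01, -1.41642686e-04],
       [-9.01038729e-01, -3.39174582e-01,  2.70351273e-01],
       [-2.53070777e-01, -9.51052708e-02, -9.62761741e-01]]), 't': array([-0.6249447 , -0.03306034,  0.3772711 ])}
['IKError', 'tips_ahead']
```

View pics/top0.png

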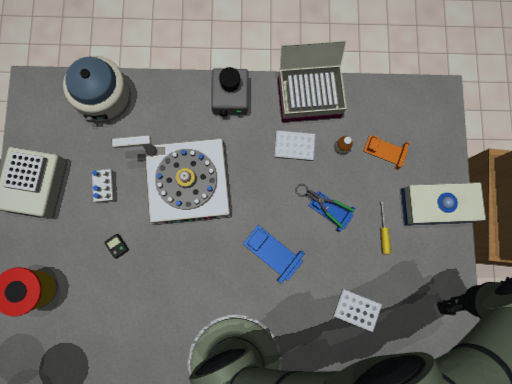

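View pics/side0.png

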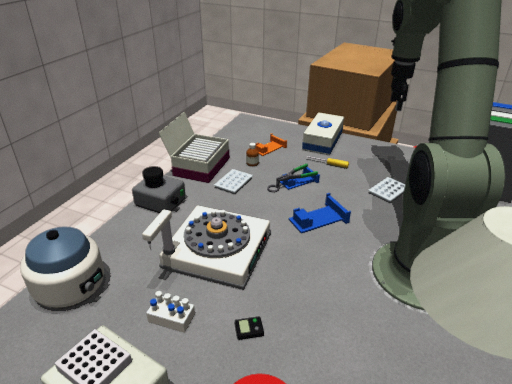

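View pics/wrist0.png

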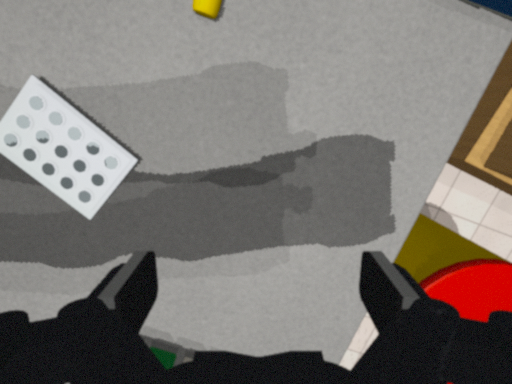

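```bash
cat > h.py <<'E'
import numpy as np, cv2
from workcell import telemetry,cams,bot
def ray(c,u,v):
    d=c["R"].T@np.array([(u-c["cx"])/c["fx"],(v-c["cy"])/c["fy"],1]); o=-c["R"].T@c["t"]; return o,d
def onz(c,p,z):
    o,d=ray(c,*p); return o+d*(z-o[2])/d[2]
def proj(c,X):
    q=c["R"]@np.array(X)+c["t"]; return np.array([c["fx"]*q[0]/q[2]+c["cx"],c["fy"]*q[1]/q[2]+c["cy"]])
def tri(c1,p1,c2,p2):
    A=[];b=[]
    for c,p in((c1,p1),(c2,p2)):
        o,d=ray(c,*p); d/=np.linalg.norm(d); P=np.eye(3)-np.outer(d,d); A.append(P); b.append(P@o)
    return np.linalg.solve(A[0]+A[1],b[0]+b[1])
E
python3 - <<'E'
from h import *
a=cv2.imread("pics/top0.png"); s=cv2.imread("pics/side0.png")
x=cv2.resize(a[170:240,285:365],None,fx=7,fy=7,interpolation=cv2.INTER_CUBIC)
y=cv2.resize(a[130:226,140:235],None,fx=6,fy=6,interpolation=cv2.INTER_CUBIC)
z=cv2.resize(s[155:200,260:330],None,fx=8,fy=8,interpolation=cv2.INTER_CUBIC)
cv2.imwrite("pics/c1.png",x);cv2.imwrite("pics/c2.png",y);cv2.imwrite("pics/c3.png",z)
t=cams.get_calibration("top")
for n,im in(("top",a),("side",s)):
    h=cv2.cvtColor(im,cv2.COLOR_BGR2HSV)
    m=cv2.inRange(h,(50,120,50),(80,255,255)); N,l,st,ce=cv2.connectedComponentsWithStats(m)
    print(n,[(st[i],ce[i]) for i in range(1,N) if st[i][4]>15])
for p,z in(((302,190),.006),((346,218),.036),((185,177),.114)): print(p,onz(t,p,z))
E
```

```text
top [(array([334, 200,  20,  12,  57], dtype=int32), array([343.64912281, 205.71929825])), (array([325, 212,  18,  16,  55], dtype=int32), array([333.90909091, 219.63636364]))]
side [(array([490, 116,  22,   8, 103], dtype=int32), array([500.85436893, 119.33009709])), (array([295, 164,  13,   7,  30], dtype=int32), array([300.73333333, 166.8       ])), (array([301, 171,  17,   7,  48], dtype=int32), array([308.58333333, 173.83333333])), (array([253, 318,   4,   5,  17], dtype=int32), array([254.41176471, 319.88235294]))]
(302, 190) [ 0.54454868 -0.21214828  0.006     ]
(346, 218) [ 0.45049285 -0.34842835  0.036     ]
(185, 177) [0.56028441 0.1595291  0.114     ]
```

View pics/c1.png

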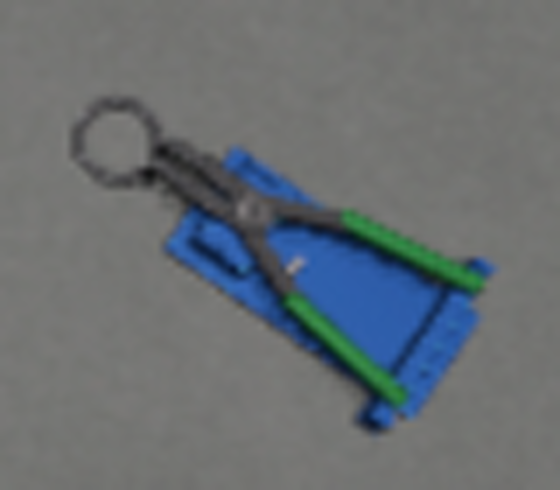

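View pics/c2.png

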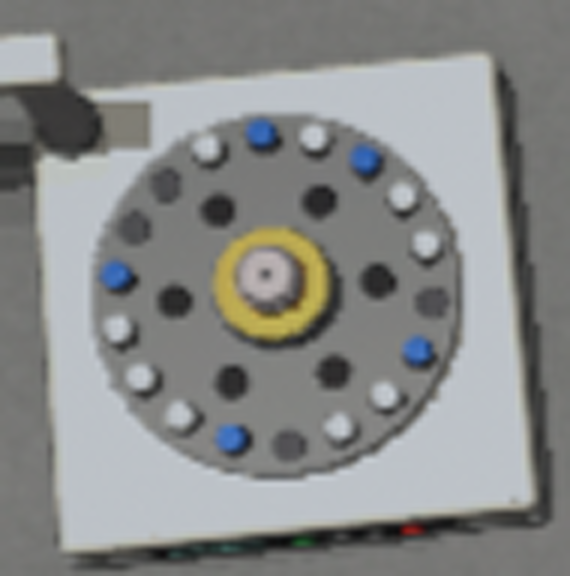

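View pics/c3.png

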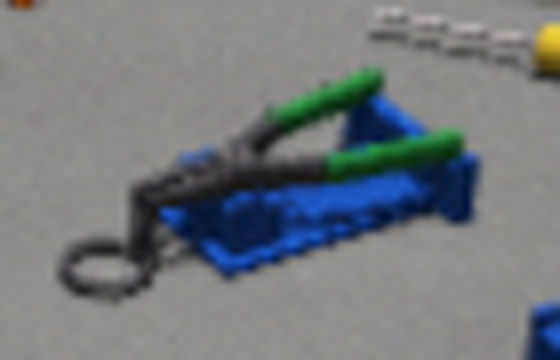

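Run:
```python
from h import *
t=cams.get_calibration("top"); s=cams.get_calibration("side")
def e(x,y,f,u,v): return ((x+.5)/f-.5+u,(y+.5)/f-.5+v)
piv=onz(t,e(253,210,7,285,170),.043)
h1=onz(t,(343.65,205.72),.041);h2=onz(t,(333.9,219.64),.041)
rg=onz(t,e(117,142,7,285,170),.006)
print(piv,h1,h2,rg)
f=(piv-(h1+h2)/2)[:2]; print("heading",np.arctan2(f[1],f[0]),np.linalg.norm(f))
g=(rg-piv)[:2]; print("head ring",np.arctan2(g[1],g[0]),np.linalg.norm(g))
g=(rg-(h1+h2)/2)[:2]; hd=np.arctan2(g[1],g[0]);print(hd)
# side check
z0=e(105,270,8,260,155); print("ring tri",tri(t,e(117,142,7,285,170),s,z0))
print("stub",onz(t,e(266,275,6,140,130),.114),onz(t,e(273,285,6,140,130),.093),onz(t,e(277,295,6,140,130),.07))
gp=piv[:2]-.06*np.array([np.cos(hd),np.sin(hd)]); print("grip",gp)
```

```text
[ 0.50789319 -0.26672592  0.043     ] [ 0.4893576  -0.34062633  0.041     ] [ 0.44416992 -0.30828659  0.041     ] [ 0.54499045 -0.20978964  0.006     ]
heading 0.951771379281383 0.07088332759162316
head ring 0.9933269666174825 0.06795547546300956
0.9721109448885944
ring tri [ 0.54516496 -0.21029584  0.00309103]
stub [0.56513522 0.1629813  0.114     ] [0.56425216 0.16197206 0.093     ] [0.56358043 0.16266196 0.07      ]
grip [ 0.47407977 -0.31629055]
```

```bash
cat >> h.py <<'E'
from scipy.spatial.transform import Rotation as Ro
def goto(p,rpy,st=None,verbose=True):
    st=st or telemetry.observe()
    R0=Ro.from_euler("xyz",st["tool_rot"]); R1=Ro.from_euler("xyz",rpy)
    d=R0.inv().apply(np.array(p)-st["position"])/.15; r=(R0.inv()*R1).as_rotvec()/(np.pi/4)
    print("row",np.round(np.r_[d,r],3)); return d,r
E
python3 - <<'E'
from h import *
goto([.474,-.316,.19],[np.pi,0,.97])
goto([.42,-.39,.19],[np.pi,0,.97])
E
```

```text
row [ 2.216e+00 -1.080e+00  3.860e-01 -1.000e-03 -0.000e+00 -7.770e-01]
row [ 1.706e+00 -7.450e-01  3.860e-01 -1.000e-03 -0.000e+00 -7.770e-01]
```

arm_command --pt "1 0.3 -0.15 0.05 0 0 -0.2" --pt "1 0.6 -0.3 0.1 0 0 -0.4" --pt "1 0.9 -0.45 0.15 0 0 -0.6" --pt "1 1 -0.5 0.2 0 0 -0.777" --pt "1 1 -0.5 0.2 0 0 -0.777"

```text
clock: 0.78
position: [0.3346, -0.461, 0.2179]
tool_rot: [-3.141, -0.001, 0.972]
force: [0.1, -0.9, 0.0]
grip_width: 0.0858
```

Run:
```python
from h import *
goto([.45,-.35,.20],[np.pi,0,.97]); print(telemetry.observe())
```

```text
row [ 1.045e+00  2.180e-01  1.200e-01 -1.000e-03 -1.000e-03  2.000e-03]
{'clock': 0.775, 'qpos': array([ 0.99528898,  0.4750966 , -0.21506078,  1.77192005,  0.12339443,
        0.90867783,  0.12817486]), 'qd': array([ 0.02184198, -0.00510851,  0.04576306, -0.02078164, -0.00798962,
        0.01218168, -0.05242582]), 'joint_efforts': array([ -2.83864997, -84.65546608,  -4.48790029, -32.90507555,
         0.18559985,  -0.29864668,   1.61349267]), 'position': array([ 0.33462435, -0.46101995,  0.21787112]), 'tool_rot': array([-3.14074655e+00, -7.33642698e-04,  9.71736417e-01]), 'force': array([ 0.0867023 , -0.93023112,  0.01971321]), 'moment': array([-0.08498171,  0.01836422,  0.02131066]), 'grip_width': 0.08581451372152507}
```

Move closer (about 40 mm behind the grip point) and look with the wrist camera.

arm_command --pt "1 0.25 0.05 0.03 0 0 0" --pt "1 0.5 0.11 0.06 0 0 0" --pt "1 0.75 0.17 0.09 0 0 0" --pt "1 0.9 0.22 0.12 0 0 0" --pt "1 0.9 0.22 0.12 0 0 0" --pt "1 0.9 0.22 0.12 0 0 0"

```text
clock: 1.52
position: [0.4366, -0.3705, 0.2004]
tool_rot: [-3.142, 0.001, 0.967]
force: [-0.1, -0.5, 0.4]
grip_width: 0.0853
```

Run:
```python
from h import *
import pickle
st=telemetry.observe(); c=cams.get_calibration("wrist"); im=cams.grab_frame("wrist")
cv2.imwrite("pics/w1.png",im); pickle.dump((st,c),open("w1.pkl","wb")); print(st["position"],st["tool_rot"],np.abs(st["qd"]).max())
```

```text
[ 0.43659797 -0.37054982  0.20041723] [-3.14150735e+00  6.84420648e-04  9.66724204e-01] 0.009627157232830747
```

View pics/w1.png

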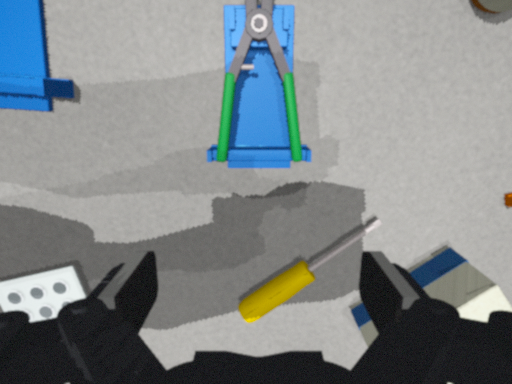

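Candidates: small blue rest with pliers (top 331,209), larger blue rest (273,253), orange rest (387,151). The pliers' one is the smaller blue, confirmed in this close view: pivot (259,22), handles (226,120)/(293,120).

Run:
```python
from h import *
import pickle
st,c=pickle.load(open("w1.pkl","rb")); im=cv2.imread("pics/w1.png")
h=cv2.cvtColor(im,cv2.COLOR_BGR2HSV); m=cv2.inRange(h,(50,120,50),(75,255,255))
N,l,s,ce=cv2.connectedComponentsWithStats(m)
P=[]
for i in range(1,N):
    if s[i][4]<100: continue
    ys,xs=np.where(l==i); 
    w=np.array([onz(c,(x,y),.041)[:2] for x,y in zip(xs,ys)]); P.append(w); print(s[i],ce[i],w.mean(0))
mid=(P[0].mean(0)+P[1].mean(0))/2
ds=[np.linalg.svd(w-w.mean(0),full_matrices=False)[2][0] for w in P]
ds=[d*np.sign(d[1]) for d in ds]; a=[np.arctan2(d[1],d[0]) for d in ds]; print("angles",a,"bis",np.mean(a))
for pz in(.040,.043):
    pv=onz(c,(259,22),pz)[:2]; f=pv-mid; print(pz,pv,np.linalg.norm(f),"heading",np.arctan2(f[1],f[0]))
    hd=np.mean(a); print("grip",pv-.06*np.array([np.cos(hd),np.sin(hd)]))
# rest base outer edges (blue): back corners at bar
```

```text
[218  73  17  89 845] [225.6556213  116.59763314] [ 0.44846161 -0.30921533]
[283  73  18  88 830] [291.99518072 116.05060241] [ 0.49308758 -0.33948808]
angles [np.float64(0.834634708793704), np.float64(1.1070909884083189)] bis 0.9708628486010115
0.04 [ 0.51062451 -0.26675925] 0.07003503441396819 heading 0.9655073733608962
grip [ 0.47674926 -0.31628164]
0.043 [ 0.51027186 -0.26725176] 0.06942937343863487 heading 0.9656479348496774
grip [ 0.47639661 -0.31677415]
```

Run:
```python
from h import *
goto([.476,-.3165,.09],[np.pi,0,.968]);goto([.476,-.3165,.034],[np.pi,0,.968])
```

```text
row [ 0.447  0.012  0.736  0.     0.001 -0.002]
row [ 4.470e-01  1.200e-02  1.109e+00  0.000e+00  1.000e-03 -2.000e-03]
```

arm_command --pt "1 0.25 0.012 0.1 0 0 0" --pt "1 0.447 0.012 0.3 0 0 0" --pt "1 0.447 0.012 0.55 0 0 0" --pt "1 0.447 0.012 0.8 0 0 0" --pt "1 0.447 0.012 0.9 0 0 0" --pt "1 0.447 0.012 0.9 0 0 0"

```text
clock: 2.33
position: [0.4764, -0.3155, 0.0652]
tool_rot: [-3.141, 0.0, 0.969]
force: [-0.3, 0.3, -0.4]
grip_width: 0.0855
```

Run:
```python
from h import *
goto([.476,-.3165,.034],[np.pi,0,.968])
for n in("wrist","side"):cv2.imwrite(f"pics/{n}2.png",cams.grab_frame(n))
```

```text
row [-0.007  0.002  0.208 -0.001  0.     0.001]
```

View pics/wrist2.png

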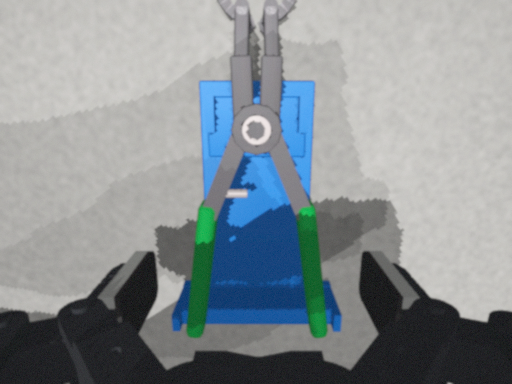

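Handles lie centred between the open fingers (pivot at 256,130; handles at about 200 and 313). Descend and close.

arm_command --pt "1 -0.007 0 0.1 0 0 0" --pt "1 -0.007 0 0.208 0 0 0" --pt "1 -0.007 0 0.208 0 0 0"

```text
clock: 2.8
position: [0.4756, -0.3154, 0.0327]
tool_rot: [-3.139, 0.0, 0.97]
force: [0.8, 0.4, -0.0]
grip_width: 0.0857
```

Run:
```python
from h import *
c=cams.get_calibration("wrist")
im=cams.grab_frame("wrist");cv2.imwrite("pics/w3.png",im)
print(telemetry.observe()["position"])
```

```text
[ 0.47602291 -0.31553533  0.03339517]
```

View pics/w3.png

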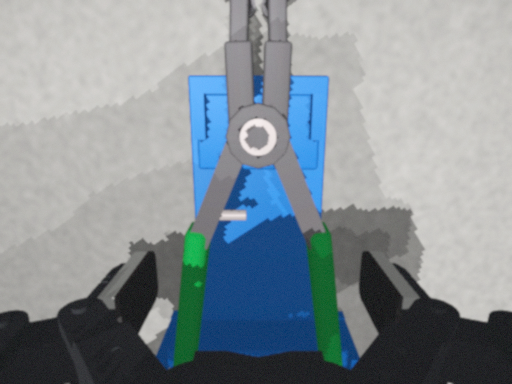

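arm_command --pt "-1 0 0 0 0 0 0" --pt "-1 0 0 0 0 0 0" --pt "-1 0 0 0 0 0 0" --pt "-1 0 0 0 0 0 0" --pt "-1 0 0 0 0 0 0" --pt "-1 0 0 0 0 0 0" --pt "-1 0 0 0 0 0 0" --pt "-1 0 0 0 0 0 0" --newtons 42

```text
clock: 3.85
position: [0.4768, -0.318, 0.0362]
tool_rot: [3.138, 0.002, 0.969]
force: [-7.3, -6.1, 29.4]
grip_width: 0.0267
```

Run:
```python
from h import *
im=cams.grab_frame("wrist");cv2.imwrite("pics/w4.png",im)
print(telemetry.observe()["position"],telemetry.observe()["grip_width"])
```

```text
[ 0.47673298 -0.31795022  0.03619015] 0.026741437068922333
```

View pics/w4.png

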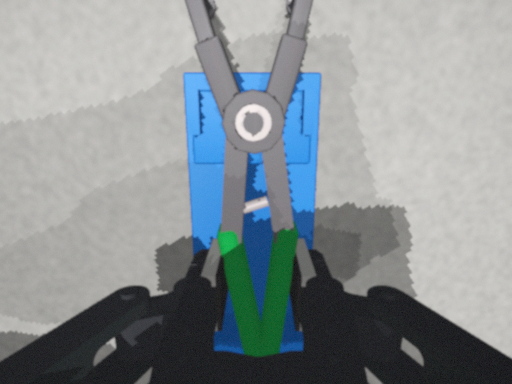

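Squeezed to 26.7 mm (at stop). Lift straight up.

arm_command --pt "-1 0 0 -0.05 0 0 0" --pt "-1 0 0 -0.15 0 0 0" --pt "-1 0 0 -0.3 0 0 0" --pt "-1 0 0 -0.5 0 0 0" --pt "-1 0 0 -0.75 0 0 0" --pt "-1 0 0 -1 0 0 0" --pt "-1 0 0 -1 0 0 0" --pt "-1 0 0 -1 0 0 0"

```text
clock: 4.9
position: [0.476, -0.3156, 0.184]
tool_rot: [-3.141, 0.0, 0.97]
force: [-0.5, -0.1, -2.2]
grip_width: 0.0261
```

Run:
```python
from h import *
for n in("wrist","side","top"):cv2.imwrite(f"pics/{n}5.png",cams.grab_frame(n))
print(telemetry.observe())
s=cv2.imread("pics/side5.png");t=cv2.imread("pics/top5.png")
cv2.imwrite("pics/c5s.png",cv2.resize(s[90:200,240:400],None,fx=5,fy=5,interpolation=cv2.INTER_CUBIC))
cv2.imwrite("pics/c5t.png",cv2.resize(t[160:250,270:390],None,fx=6,fy=6,interpolation=cv2.INTER_CUBIC))
```

```text
{'clock': 5.05, 'qpos': array([ 0.65487194,  0.52296162, -0.24067279,  1.79736822,  0.15995282,
        0.84190702, -0.26251333]), 'qd': array([ 0.00015189,  0.00079024,  0.00044873, -0.00483839, -0.00032306,
        0.00105181, -0.00029694]), 'joint_efforts': array([ 7.32988142e-02, -8.95334530e+01, -2.46442102e+00, -3.26778102e+01,
       -3.77007946e-02, -8.39495187e-03, -8.18940807e-04]), 'position': array([ 0.47592353, -0.31550632,  0.18316446]), 'tool_rot': array([-3.13989081e+00,  1.83850922e-05,  9.70161859e-01]), 'force': array([ 0.60914409, -0.19041132, -1.88914461]), 'moment': array([-0.09662349,  0.01216871,  0.01934835]), 'grip_width': 0.025875978152404035}
```

View pics/wrist5.png

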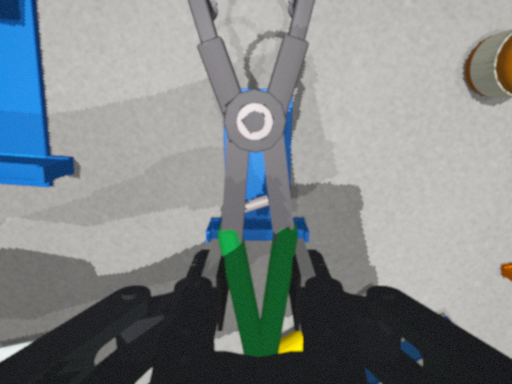

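View pics/c5s.png

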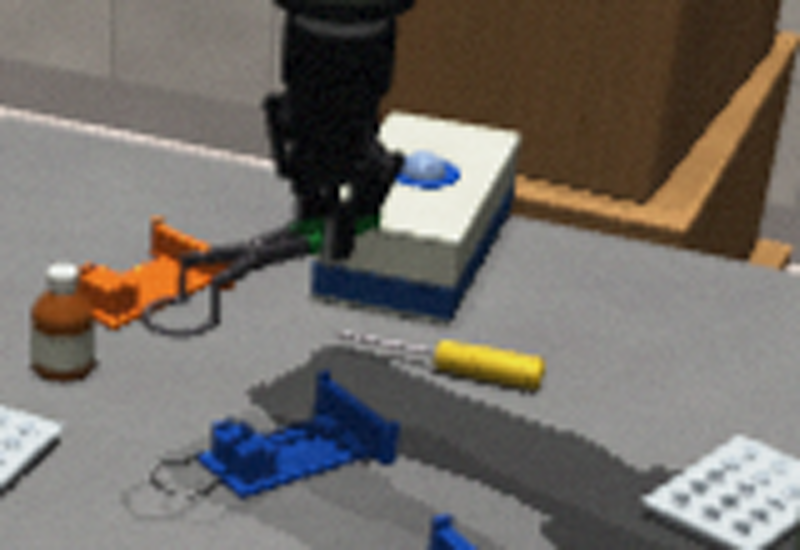

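View pics/c5t.png

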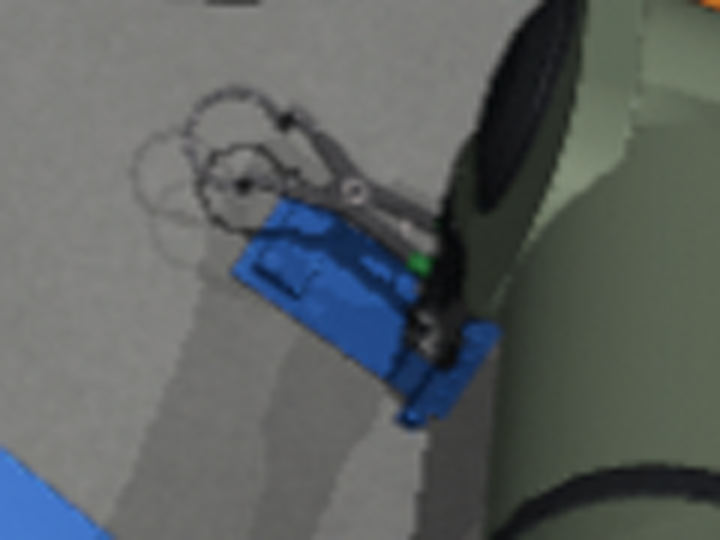

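Run:
```python
from h import *
s=cv2.imread("pics/side5.png");t=cv2.imread("pics/top5.png")
cv2.imwrite("pics/d5s.png",cv2.resize(s[125:165,262:310],None,fx=14,fy=14,interpolation=cv2.INTER_CUBIC))
cv2.imwrite("pics/d5t.png",cv2.resize(t[170:206,290:346],None,fx=14,fy=14,interpolation=cv2.INTER_CUBIC))
```

```text
(no output)
```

View pics/d5s.png

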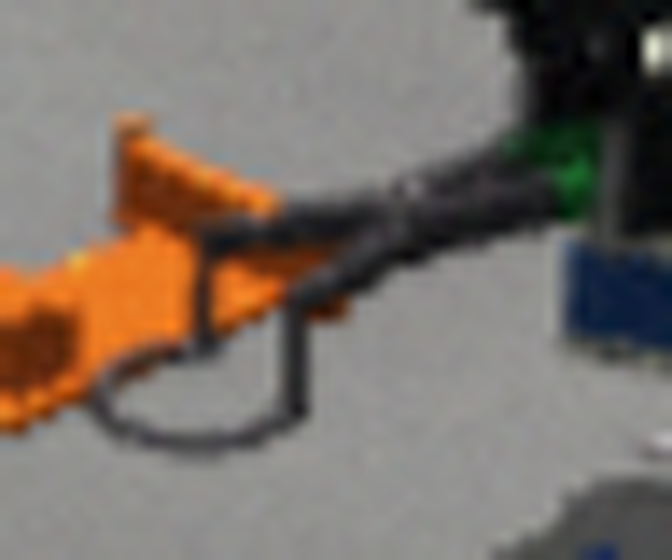

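View pics/d5t.png

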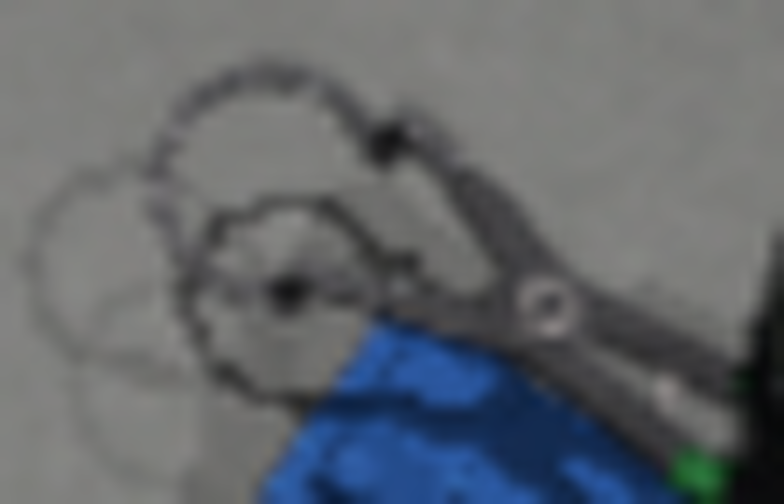

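Run:
```python
from h import *
import pickle
st=telemetry.observe(); c=cams.get_calibration("wrist");t=cams.get_calibration("top");s=cams.get_calibration("side")
for n,k in(("side",s),("top",t)): print(n,"campos",-k["R"].T@k["t"])
im=cv2.imread("pics/wrist5.png"); h=cv2.cvtColor(im,cv2.COLOR_BGR2HSV)
m=cv2.inRange(h,(50,120,50),(75,255,255)); N,l,S,ce=cv2.connectedComponentsWithStats(m);print([(S[i],ce[i]) for i in range(1,N) if S[i][4]>100])
e=lambda x,y,f,u,v:np.array([(x+.5)/f-.5+u,(y+.5)/f-.5+v])
T=lambda x,y:e(x,y,14,290,170); Sd=lambda x,y:e(x,y,14,262,125)
R=Ro.from_euler("xyz",st["tool_rot"])
def tl(X): return R.inv().apply(X-st["position"])
W=np.array([254.5,121.5])
for nm,a,p,b,q in(("w-s",c,W,s,Sd(405,190)),("w-t",c,W,t,T(547,305)),("t-s",t,T(547,305),s,Sd(405,190)),
   ("tipA",t,T(390,140),s,Sd(205,345)),("tipB",t,T(288,290),s,Sd(298,412))):
    X=tri(a,p,b,q); print(nm,X,"tool",tl(X),"repr",proj(a,X)-p,proj(b,X)-q)
# on plane
X=onz(c,W,st["position"][2]+.007); print("piv plane",tl(X))
# handle axis in tool frame
```

```text
side campos [0.06788727 0.9756349  0.85396599]
top campos [ 0.29686596 -0.00930083  1.42308188]
[(array([ 218,  226,   79,  131, 5469], dtype=int32), array([258.77034193, 290.40866703]))]
w-s [ 0.50962706 -0.26403953  0.18966219] tool [ 0.0615069  -0.00129368 -0.00649666] repr [-3.53910283  5.29173227] [-0.61771926  0.00540621]
w-t [ 0.51115962 -0.26377394  0.18253037] tool [ 0.06259228 -0.00016733  0.00063323] repr [-0.03972087  0.76014397] [-0.0747702  -0.05565225]
t-s [ 0.5082664  -0.26261588  0.19088821] tool [ 0.06191236 -0.00322288 -0.00771941] repr [0.1275354  0.44530377] [-0.3794891 -0.0659114]
tipA [ 0.55018361 -0.23826041  0.14973657] tool [0.105696   0.01766298 0.03339594] repr [0.15299305 0.51735191] [-0.45047179 -0.08760356]
tipB [ 0.51689147 -0.21623975  0.14984987] tool [ 0.10504696 -0.02224775  0.03335058] repr [0.20480359 0.71219485] [-0.62904932 -0.11628152]
piv plane [ 6.32928059e-02 -8.29231483e-05 -7.00103266e-03]
```

Run:
```python
from h import *
for yaw in(.97,.6):
    R=Ro.from_euler("xyz",[np.pi,0,yaw]); p=np.array([.5645,.1625,.155])-R.apply([.124,-.003,.031]); print(yaw,p,np.hypot(*p[:2])); goto(p,[np.pi,0,yaw])
```

```text
0.97 [0.49687752 0.05851827 0.186     ] 0.500311556388948
row [ 2.136e+00 -1.294e+00 -1.700e-02 -2.000e-03  0.000e+00  0.000e+00]
0.6 [0.46385231 0.09000833 0.186     ] 0.47250446073041136
row [ 2.185e+00 -1.594e+00 -1.600e-02 -2.000e-03  0.000e+00  4.710e-01]
```

arm_command --pt "-1 0.06 -0.036 -0.02 0 0 0" --pt "-1 0.18 -0.11 -0.04 0 0 0" --pt "-1 0.34 -0.205 -0.06 0 0 0" --pt "-1 0.5 -0.303 -0.06 0 0 0" --pt "-1 0.66 -0.4 -0.06 0 0 0" --pt "-1 0.82 -0.497 -0.06 0 0 0" --pt "-1 0.94 -0.57 -0.06 0 0 0" --pt "-1 1 -0.606 -0.06 0 0 0"

```text
clock: 6.05
position: [0.4861, -0.1385, 0.1933]
tool_rot: [3.142, -0.0, 0.972]
force: [-0.6, -0.1, -1.8]
grip_width: 0.0263
```

arm_command --pt "-1 0.08 -0.05 0 0 0 0" --pt "-1 0.22 -0.13 0 0 0 0" --pt "-1 0.38 -0.23 0 0 0 0" --pt "-1 0.54 -0.33 0 0 0 0" --pt "-1 0.66 -0.4 0 0 0 0" --pt "-1 0.72 -0.44 0 0 0 0" --pt "-1 0.75 -0.45 0 0 0 0"

```text
clock: 6.92
position: [0.494, -0.0096, 0.1931]
tool_rot: [-3.142, 0.0, 0.97]
force: [0.3, -0.2, -2.2]
grip_width: 0.026
```

Run:
```python
from h import *
R=Ro.from_euler("xyz",[np.pi,0,.97]); p=np.array([.5645,.1625,.155])-R.apply([.124,-.003,.031]);goto(p,[np.pi,0,.97])
```

```text
row [ 0.385 -0.241  0.047 -0.     0.     0.   ]
```

arm_command --pt "-1 0.1 -0.06 0 0 0 0" --pt "-1 0.22 -0.14 0 0 0 0" --pt "-1 0.32 -0.2 0.02 0 0 0" --pt "-1 0.385 -0.241 0.047 0 0 0" --pt "-1 0.385 -0.241 0.047 0 0 0" --pt "-1 0.385 -0.241 0.047 0 0 0"

```text
clock: 7.68
position: [0.4969, 0.0577, 0.186]
tool_rot: [-3.142, 0.0, 0.969]
force: [1.0, 0.4, -1.8]
grip_width: 0.026
```

Run:
```python
from h import *
import pickle
st=telemetry.observe(); 
D={"st":st}
for n in("wrist","side","top"):
    D[n]=cams.get_calibration(n); cv2.imwrite(f"pics/{n}6.png",cams.grab_frame(n))
pickle.dump(D,open("d6.pkl","wb")); print(st["position"],st["tool_rot"],st["grip_width"])
s=cv2.imread("pics/side6.png");t=cv2.imread("pics/top6.png")
cv2.imwrite("pics/c6s.png",cv2.resize(s[170:270,170:300],None,fx=6,fy=6,interpolation=cv2.INTER_CUBIC))
cv2.imwrite("pics/c6t.png",cv2.resize(t[140:220,145:245],None,fx=7,fy=7,interpolation=cv2.INTER_CUBIC))
```

```text
[0.49685381 0.05769269 0.18600716] [-3.14155511e+00  4.02680456e-04  9.69315675e-01] 0.025976608581127544
```

View pics/wrist6.png

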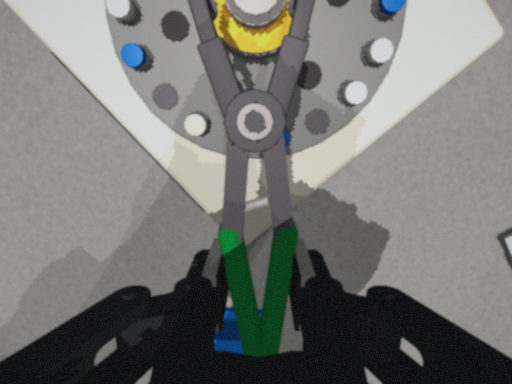

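View pics/c6s.png

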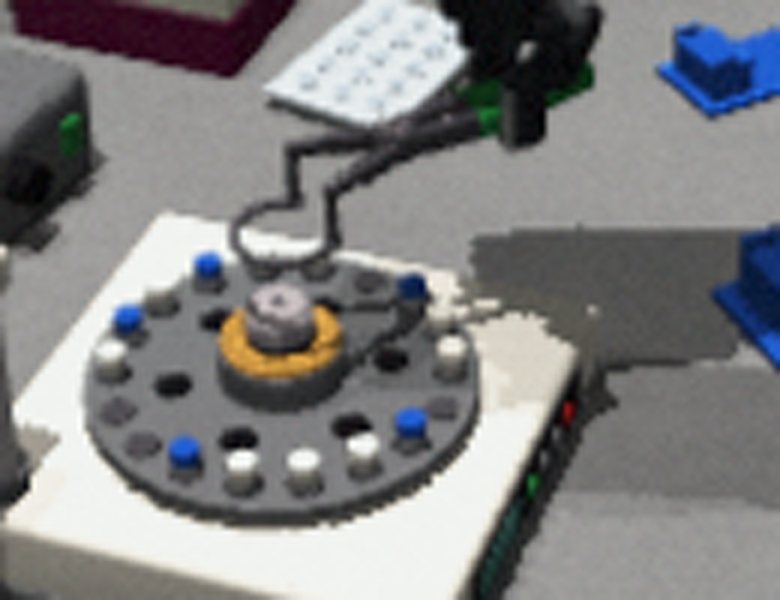

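View pics/c6t.png

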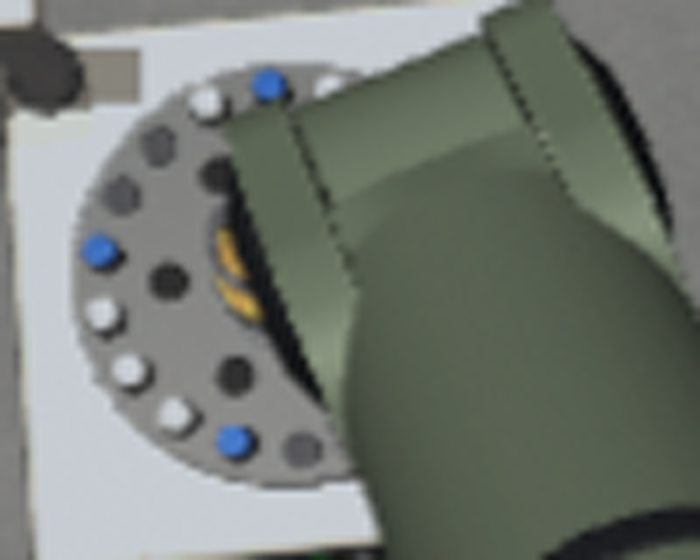

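Run:
```python
from h import *
for yaw in(1.15,1.32,1.5):
    R=Ro.from_euler("xyz",[np.pi,0,yaw]); p=np.array([.5645,.1625,.155])-R.apply([.124,-.003,.031]); goto(p,[np.pi,0,yaw])
```

```text
row [ 0.021  0.144  0.001  0.     0.    -0.23 ]
row [ 0.061  0.279  0.001  0.     0.    -0.447]
row [ 0.128  0.412  0.001  0.     0.    -0.676]
```

arm_command --pt "-1 0.01 0.072 0 0 0 -0.115" --pt "-1 0.021 0.144 0 0 0 -0.23" --pt "-1 0.041 0.212 0 0 0 -0.339" --pt "-1 0.061 0.279 0 0 0 -0.447" --pt "-1 0.095 0.346 0 0 0 -0.562" --pt "-1 0.128 0.412 0 0 0 -0.676" --pt "-1 0.128 0.412 0 0 0 -0.676" --pt "-1 0.128 0.412 0 0 0 -0.676"

```text
clock: 8.82
position: [0.5583, 0.039, 0.186]
tool_rot: [-3.141, 0.0, 1.499]
force: [0.7, -0.2, -1.9]
grip_width: 0.0262
```

Run:
```python
from h import *
import pickle
st=telemetry.observe(); 
D={"st":st}
for n in("wrist","side","top"):
    D[n]=cams.get_calibration(n); cv2.imwrite(f"pics/{n}7.png",cams.grab_frame(n))
pickle.dump(D,open("d7.pkl","wb")); print(st["position"],st["tool_rot"],st["grip_width"],st["qpos"])
s=cv2.imread("pics/side7.png");t=cv2.imread("pics/top7.png")
cv2.imwrite("pics/c7s.png",cv2.resize(s[180:260,180:260],None,fx=7,fy=7,interpolation=cv2.INTER_CUBIC))
cv2.imwrite("pics/c7t.png",cv2.resize(t[145:215,150:230],None,fx=8,fy=8,interpolation=cv2.INTER_CUBIC))
```

```text
[0.55827936 0.03902705 0.1859914 ] [-3.14122700e+00  1.00486480e-04  1.49860656e+00] 0.026195154428145857 [ 0.13901311  0.52361089 -0.43439938  1.81841595  0.28111698  0.86095253
 -0.50132765]
```

View pics/wrist7.png

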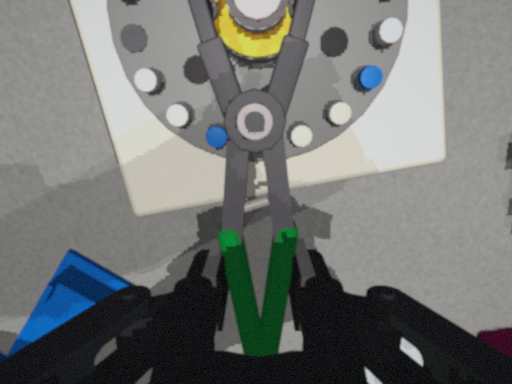

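View pics/c7s.png

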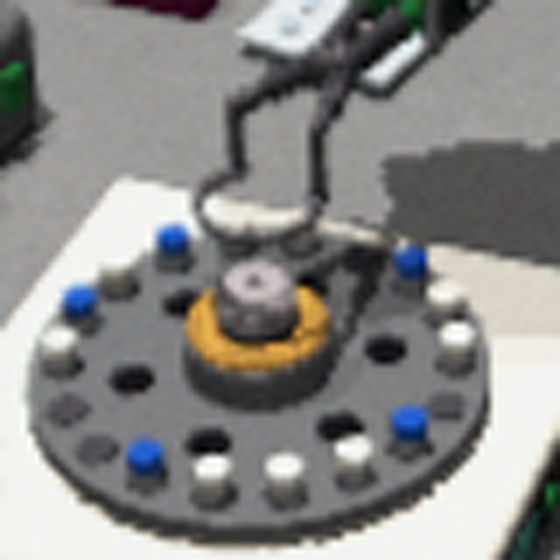

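View pics/c7t.png

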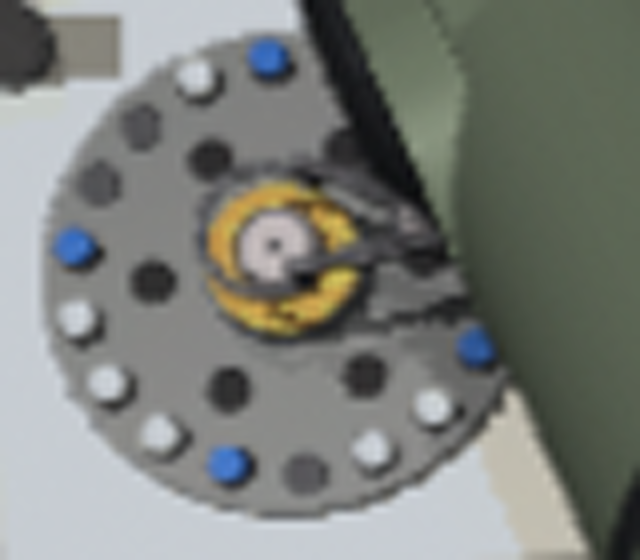

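```bash
cat > ov.py <<'E'
from h import *
import pickle,sys
def overlay(tag,stub,ringtool,pitch,crop,f=9):
    D=pickle.load(open(f"d{tag}.pkl","rb")); st=D["st"]; R=Ro.from_euler("xyz",st["tool_rot"])
    for n in("side","top"):
        im=cv2.imread(f"pics/{n}{tag}.png"); (v0,v1,u0,u1)=crop[n]
        o=cv2.resize(im[v0:v1,u0:u1],None,fx=f,fy=f,interpolation=cv2.INTER_CUBIC)
        th=np.linspace(0,2*np.pi,120)
        def dr(P,col):
            q=np.array([(proj(D[n],X)-[u0,v0]+.5)*f-.5 for X in P]); cv2.polylines(o,[np.int32(np.round(q))],True,col,1)
        for r,z,col in((.013,.114,(0,0,255)),(.029,.093,(0,0,255))): dr(np.c_[stub[0]+r*np.cos(th),stub[1]+r*np.sin(th),th*0+z],col)
        P=Ro.from_euler("y",-pitch)
        for r in(.020,.025):
            L=np.c_[r*np.cos(th),r*np.sin(th),0*th]; dr(st["position"]+R.apply(np.array(ringtool)+P.apply(L)),(0,255,0))
        cv2.imwrite(f"pics/ov{tag}{n}.png",o)
E
python3 - <<'E'
from ov import *
overlay(7,(.5645,.1625),(.124,-.003,.031),0,{"side":(180,255,195,265),"top":(155,195,165,225)},9)
E
```

```text
(no output)
```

View pics/ov7side.png

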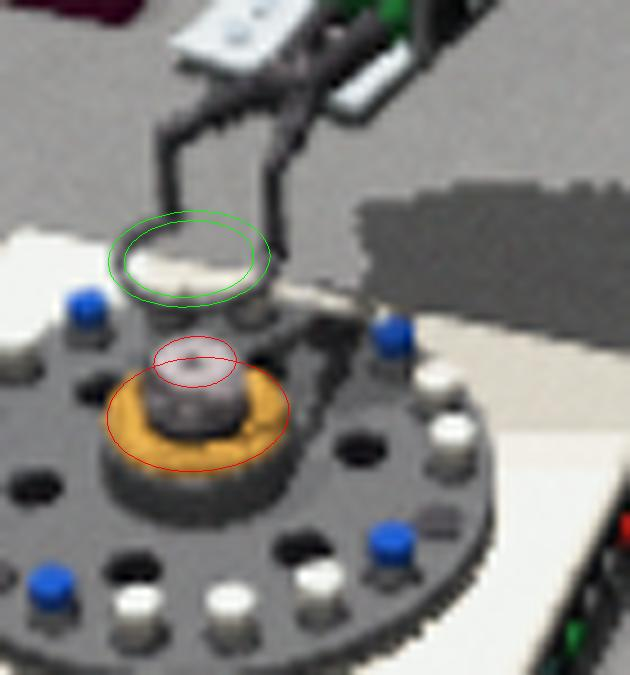

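View pics/ov7top.png

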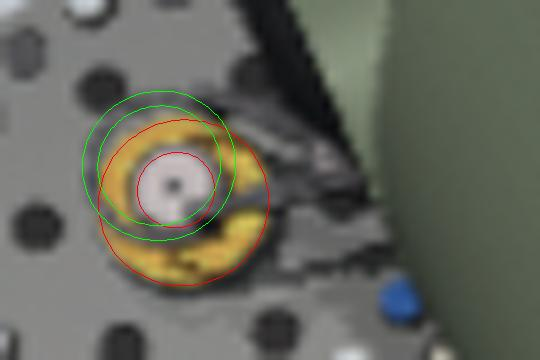

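Run:
```python
from ov import *
D=pickle.load(open("d7.pkl","rb"));st=D["st"]
overlay(7,(.565,.163),(.124,-.003,.031),0,{"side":(198,235,200,240),"top":(155,195,170,212)},16)
im=cv2.imread("pics/wrist7.png")[0:130,180:340]; o=cv2.resize(im,None,fx=5,fy=5,interpolation=cv2.INTER_CUBIC)
th=np.linspace(0,2*np.pi,200)
for r,z,col in((.013,.114,(0,0,255)),(.017,.108,(255,0,255)),(.029,.093,(255,0,0))):
    q=np.array([(proj(D["wrist"],(.565+r*np.cos(a),.163+r*np.sin(a),z))-[180,0]+.5)*5-.5 for a in th]); cv2.polylines(o,[np.int32(q)],True,col,1)
cv2.imwrite("pics/ov7w.png",o)
```

```text
(no output)
```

View pics/ov7side.png

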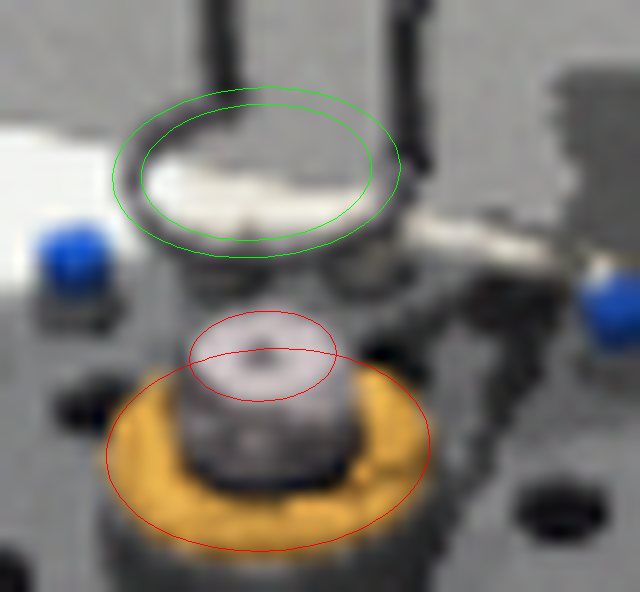

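View pics/ov7top.png

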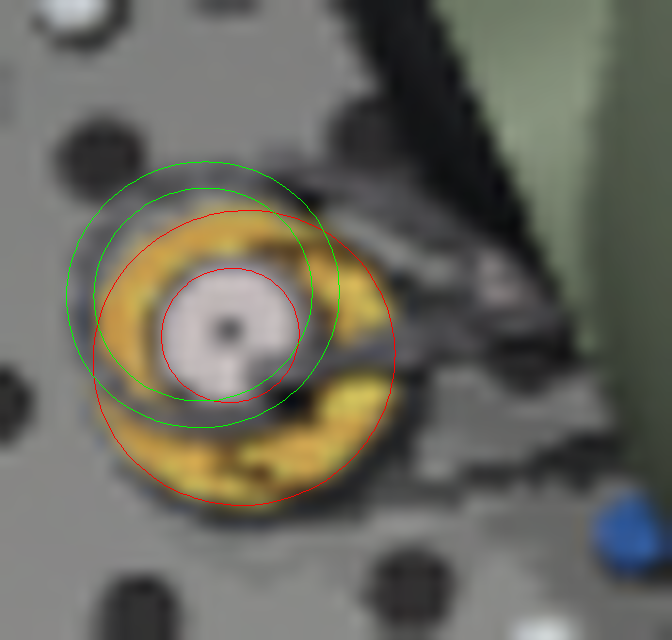

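View pics/ov7w.png

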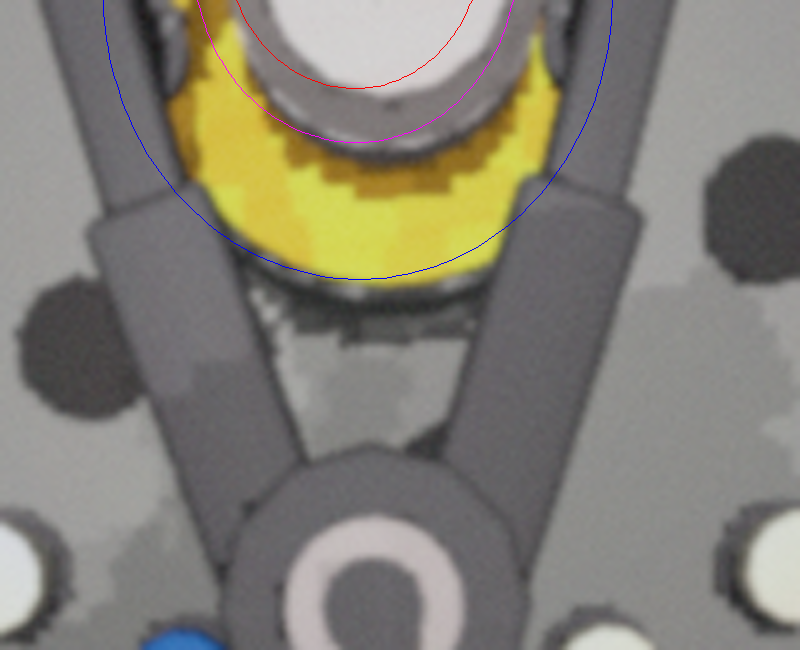

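arm_command --pt "-1 0 0.007 -0.0 0 0 0" --pt "-1 0 0.0133 0.06 0 0 0" --pt "-1 0 0.0133 0.14 0 0 0" --pt "-1 0 0.0133 0.2 0 0 0" --pt "-1 0 0.0133 0.227 0 0 0" --pt "-1 0 0.0133 0.227 0 0 0" --pt "-1 0 0.0133 0.227 0 0 0"

```text
clock: 9.85
position: [0.5609, 0.0391, 0.1522]
tool_rot: [3.141, -0.0, 1.501]
force: [-0.6, 0.1, -1.6]
grip_width: 0.0258
```

Run:
```python
from ov import *
st=telemetry.observe(); D={"st":st}
for n in("wrist","side","top"):
    D[n]=cams.get_calibration(n); cv2.imwrite(f"pics/{n}8.png",cams.grab_frame(n))
pickle.dump(D,open("d8.pkl","wb")); print(st["position"],st["tool_rot"],st["grip_width"],st["force"])
overlay(8,(.5657,.163),(.124,-.003,.031),0,{"side":(205,245,200,240),"top":(155,195,170,212)},15)
im=cv2.imread("pics/wrist8.png")[0:130,180:340]; o=cv2.resize(im,None,fx=5,fy=5,interpolation=cv2.INTER_CUBIC)
cv2.imwrite("pics/ov8w.png",o)
```

```text
[0.56088152 0.03912279 0.15224717] [ 3.14121940e+00 -1.29470761e-04  1.50089544e+00] 0.025775905896314923 [-0.6275669   0.05034284 -1.5701819 ]
```

View pics/ov8side.png

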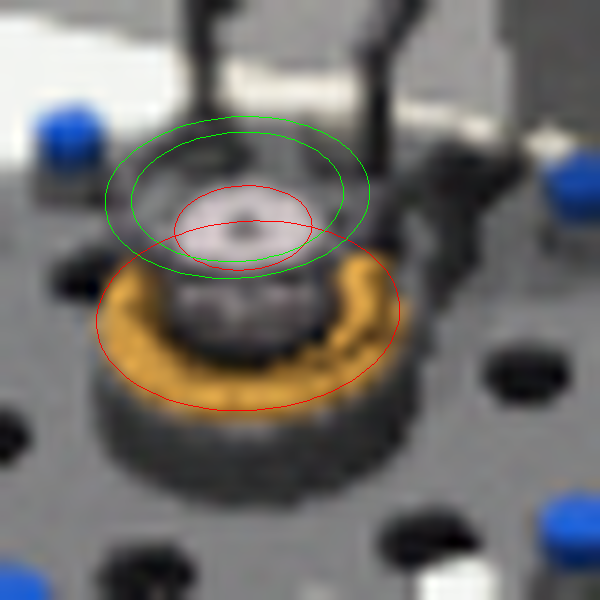

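View pics/ov8top.png

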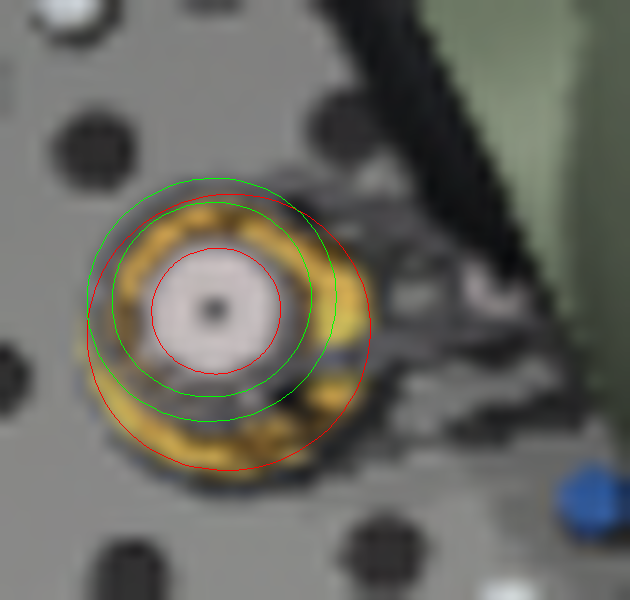

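View pics/ov8w.png

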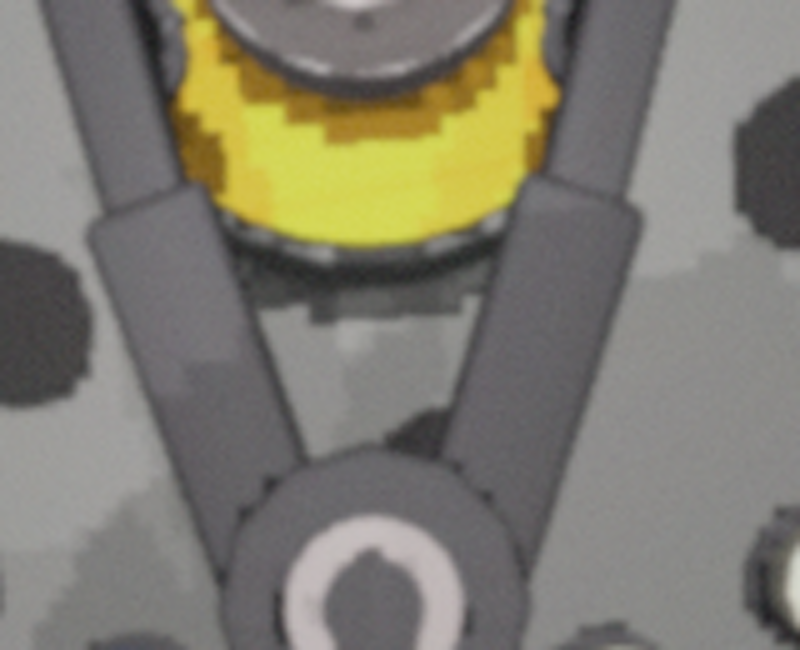

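arm_command --pt "-1 0 -0.003 0.02 0 0 0" --pt "-1 0 -0.003 0.04 0 0 0" --pt "-1 0 -0.003 0.06 0 0 0" --pt "-1 0 -0.003 0.08 0 0 0" --pt "-1 0 -0.003 0.09 0 0 0" --pt "-1 0 -0.003 0.09 0 0 0"

```text
clock: 10.75
position: [0.5602, 0.0391, 0.1384]
tool_rot: [-3.141, -0.0, 1.501]
force: [-0.8, -0.5, -1.6]
grip_width: 0.0258
```

Run:
```python
from ov import *
st=telemetry.observe(); D={"st":st}
for n in("wrist","side","top"):
    D[n]=cams.get_calibration(n); cv2.imwrite(f"pics/{n}9.png",cams.grab_frame(n))
pickle.dump(D,open("d9.pkl","wb")); print(st["position"],st["tool_rot"],st["grip_width"],st["force"],st["moment"])
overlay(9,(.5657,.163),(.124,-.003,.031),0,{"side":(205,245,200,240),"top":(155,195,170,212)},15)
```

```text
[0.56022744 0.03913926 0.13839433] [-3.14139286e+00 -2.01007767e-05  1.50098029e+00] 0.02581239586298039 [-0.81372654 -0.52440992 -1.58480948] [-0.05852052  0.04642921 -0.01986805]
```

View pics/ov9side.png

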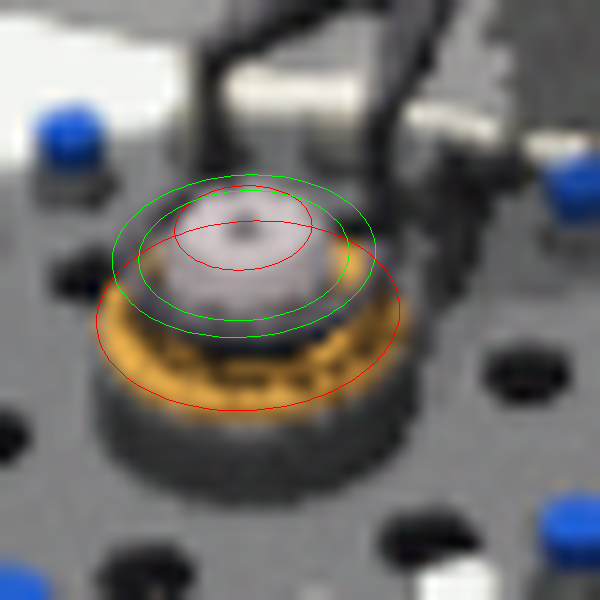

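View pics/ov9top.png

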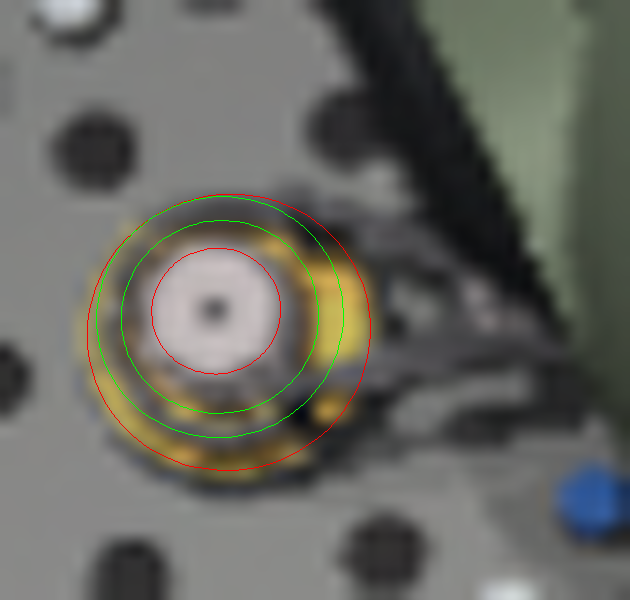

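arm_command --pt "-1 0 0 0.015 0 0 0" --pt "-1 0 0 0.03 0 0 0" --pt "-1 0 0 0.045 0 0 0" --pt "-1 0 0 0.06 0 0 0" --pt "-1 0 0 0.06 0 0 0"

```text
clock: 11.52
position: [0.5602, 0.0391, 0.1293]
tool_rot: [-3.141, 0.0, 1.501]
force: [-0.3, 0.1, -1.3]
grip_width: 0.0262
```

arm_command --pt "-1 0 0 0.007 0 0 0" --pt "-1 0 0 0.007 0 0 0" --pt "-1 0 0 0.007 0 0 0"

```text
clock: 11.9
position: [0.5603, 0.0391, 0.1285]
tool_rot: [3.142, -0.0, 1.501]
force: [0.7, 0.8, -2.3]
grip_width: 0.0257
```

arm_command --pt "-1 0 0 0.007 0 0 0" --pt "-1 0 0 0.007 0 0 0" --pt "-1 0 0 0.007 0 0 0"

```text
clock: 12.28
position: [0.5603, 0.0391, 0.1274]
tool_rot: [-3.142, -0.0, 1.501]
force: [0.1, -0.3, -2.2]
grip_width: 0.0257
```

Run:
```python
from ov import *
st=telemetry.observe(); D={"st":st}
for n in("wrist","side","top"):
    D[n]=cams.get_calibration(n); cv2.imwrite(f"pics/{n}10.png",cams.grab_frame(n))
pickle.dump(D,open("d10.pkl","wb")); print(st["position"],st["tool_rot"],st["grip_width"],st["force"],st["moment"])
overlay(10,(.5657,.163),(.124,-.003,.031),0,{"side":(205,245,200,240),"top":(155,195,170,212)},15)
```

```text
[0.56026675 0.0391164  0.12741392] [-3.14157030e+00 -1.08621351e-05  1.50094528e+00] 0.02571974339285083 [ 0.08910082 -0.30613641 -2.15647324] [-0.06230148 -0.01211569  0.00898798]
```

View pics/ov10side.png

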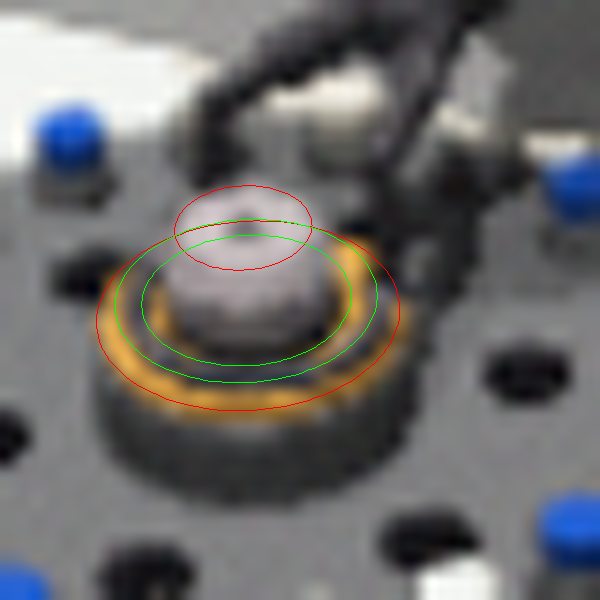

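View pics/ov10top.png

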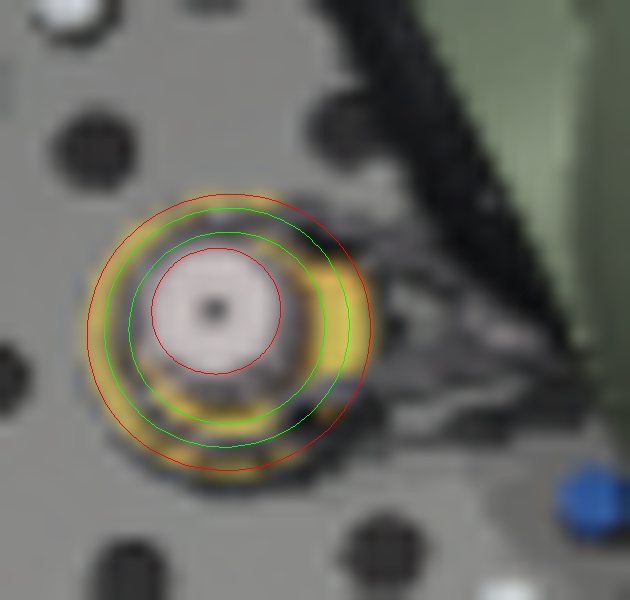

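arm_command --pt "-1 0 0 0.005 0 0 0" --pt "-1 0 0 0.005 0 0 0" --pt "-1 0 0 0.005 0 0 0"

```text
clock: 12.8
position: [0.5603, 0.0391, 0.1267]
tool_rot: [3.142, -0.0, 1.501]
force: [-1.3, 0.1, -2.3]
grip_width: 0.0264
```

arm_command --pt "-1 0 0 0.005 0 0 0" --pt "-1 0 0 0.005 0 0 0" --pt "-1 0 0 0.005 0 0 0"

```text
clock: 13.18
position: [0.5603, 0.0391, 0.1259]
tool_rot: [-3.142, -0.0, 1.501]
force: [-0.3, -0.1, -1.0]
grip_width: 0.0262
```

arm_command --pt "-1 0 0 0.005 0 0 0" --pt "-1 0 0 0.005 0 0 0" --pt "-1 0 0 0.005 0 0 0"

```text
clock: 13.55
position: [0.5603, 0.0391, 0.1252]
tool_rot: [3.142, -0.0, 1.501]
force: [0.2, 1.0, -2.3]
grip_width: 0.0263
```

Run:
```python
from ov import *
print(np.mean([telemetry.observe()["force"] for _ in range(5)],0),telemetry.observe()["moment"])
```

```text
[ 0.16484337  1.03712798 -2.33076523] [-0.07911835  0.05071361  0.00549709]
```

arm_command --pt "-1 0 0 0.005 0 0 0" --pt "-1 0 0 0.005 0 0 0" --pt "-1 0 0 0.005 0 0 0"

```text
clock: 13.92
position: [0.5603, 0.0391, 0.1244]
tool_rot: [-3.142, 0.0, 1.501]
force: [0.4, 0.1, -1.2]
grip_width: 0.026
```

arm_command --pt "-1 0 0 0.005 0 0 0" --pt "-1 0 0 0.005 0 0 0" --pt "-1 0 0 0.005 0 0 0"

```text
clock: 14.3
position: [0.5603, 0.0391, 0.1237]
tool_rot: [3.142, -0.0, 1.501]
force: [-0.2, -0.4, -1.1]
grip_width: 0.026
```

Run:
```python
from ov import *
st=telemetry.observe(); D={"st":st}
for n in("wrist","side","top"):
    D[n]=cams.get_calibration(n); cv2.imwrite(f"pics/{n}11.png",cams.grab_frame(n))
pickle.dump(D,open("d11.pkl","wb")); print(st["position"],st["tool_rot"],st["grip_width"],st["force"],st["moment"])
overlay(11,(.5657,.163),(.124,-.003,.031),0,{"side":(205,245,200,240),"top":(155,195,170,212)},15)
```

```text
[0.56029887 0.0391223  0.12366285] [ 3.14156459e+00 -5.42509732e-05  1.50090401e+00] 0.025952622300283 [-0.17177564 -0.37657706 -1.07536304] [-0.08785963  0.03965142 -0.01337169]
```

View pics/ov11side.png

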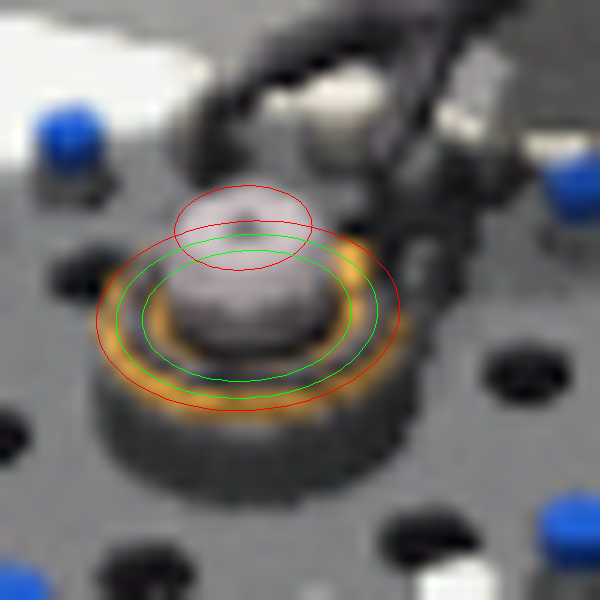

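View pics/wrist11.png

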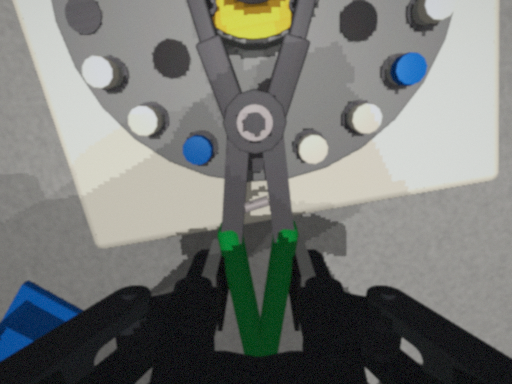

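arm_command --pt "-1 0 0 0.005 0 0 0" --pt "-1 0 0 0.005 0 0 0" --pt "-1 0 0 0.005 0 0 0"

```text
clock: 14.82
position: [0.5603, 0.0391, 0.1229]
tool_rot: [3.142, -0.0, 1.501]
force: [0.8, -1.6, -1.2]
grip_width: 0.0262
```

arm_command --pt "-1 0 0 0.004 0 0 0" --pt "-1 0 0 0.004 0 0 0" --pt "-1 0 0 0.004 0 0 0"

```text
clock: 15.2
position: [0.5603, 0.0391, 0.1223]
tool_rot: [-3.142, -0.0, 1.501]
force: [-0.3, -1.6, -1.0]
grip_width: 0.0262
```

Run:
```python
from ov import *
st=telemetry.observe(); D={"st":st}
print(st["position"],st["force"],st["moment"])
for n in("wrist","side","top"):
    D[n]=cams.get_calibration(n); cv2.imwrite(f"pics/{n}12.png",cams.grab_frame(n)); print(telemetry.observe()["force"],telemetry.observe()["moment"])
pickle.dump(D,open("d12.pkl","wb"))
overlay(12,(.5657,.163),(.124,-.003,.031),0,{"side":(205,245,200,240),"top":(155,195,170,212)},15)
s=cv2.imread("pics/side12.png")[195:245,190:250]
cv2.imwrite("pics/n12s.png",cv2.resize(s,None,fx=12,fy=12,interpolation=cv2.INTER_CUBIC))
```

```text
[0.56027635 0.03910836 0.12230142] [-0.25571843 -1.60075684 -1.01687171] [-0.17489639 -0.01939983 -0.02237524]
[ 0.89046502 -0.80704007 -0.75931039] [-0.15543127  0.01936277 -0.03409876]
[ 0.10388122 -0.98418758  0.31225457] [-0.13664138  0.00885802  0.01441802]
[ 0.51980258 -0.71148651 -0.19615538] [-0.1861994   0.03568572  0.01174914]
```

View pics/n12s.png

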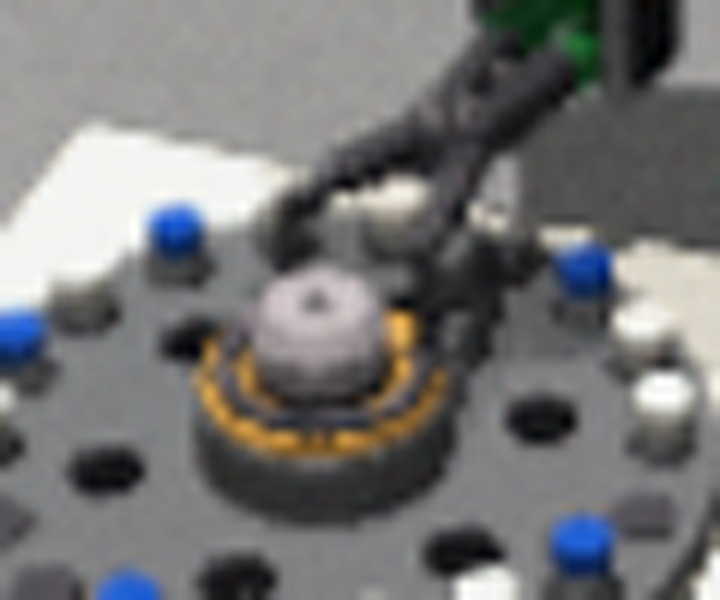

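View pics/ov12top.png

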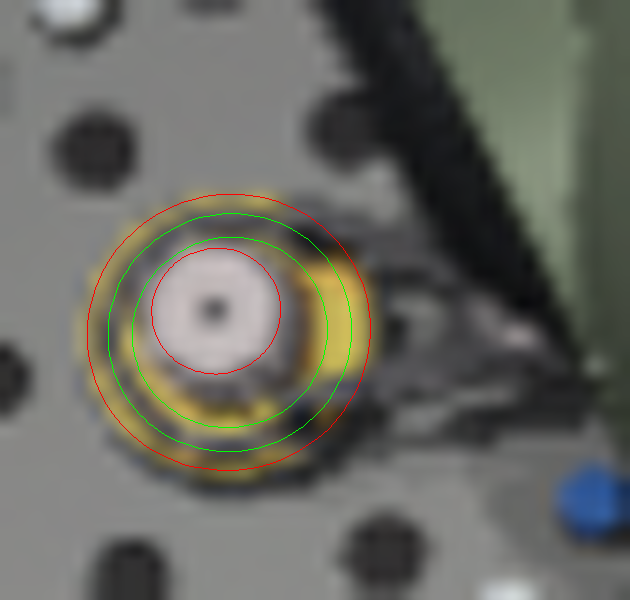

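arm_command --pt "-1 0 0 0.003 0 0 0" --pt "-1 0 0 0.003 0 0 0" --pt "-1 0 0 0.003 0 0 0"

```text
clock: 15.72
position: [0.5603, 0.0391, 0.1218]
tool_rot: [-3.142, 0.0, 1.501]
force: [0.0, -0.6, -0.3]
grip_width: 0.0262
```

Run:
```python
from ov import *
st=telemetry.observe(); print(st["position"],st["force"],st["moment"])
for i in range(3):
    cams.grab_frame("top"); print(telemetry.observe()["force"],telemetry.observe()["moment"])
```

```text
[0.56027182 0.03910147 0.12184549] [ 0.02167775 -0.61072115 -0.31672302] [-0.15078016  0.01791398 -0.01739308]
[-0.00446747 -1.47615319 -1.03089375] [-0.14456171  0.06084538 -0.05854027]
[-0.54237592  0.09179407  0.17820365] [-0.15963701 -0.03636447 -0.02506979]
[ 0.16397249 -1.81977552  0.23787968] [-0.17891843 -0.04317237  0.0024682 ]
```

Run:
```python
from ov import *
cv2.imwrite("pics/wrist13.png",cams.grab_frame("wrist"))
cv2.imwrite("pics/side13.png",cams.grab_frame("side"))
for tag in(7,8,9,10,11,12,13):
    g=cv2.imread(f"pics/wrist{tag}.png",0)[80:160,215:295]; 
    b=cv2.GaussianBlur(cv2.resize(g,None,fx=6,fy=6,interpolation=cv2.INTER_CUBIC),(7,7),0)
    m=(b>120).astype(np.uint8); cs,_=cv2.findContours(m,cv2.RETR_EXTERNAL,cv2.CHAIN_APPROX_NONE)
    best=[c for c in cs if 8000<cv2.contourArea(c)<40000 ]
    for c in best:
        e=cv2.fitEllipse(c); 
        if abs(e[0][0]-240)<40 and abs(e[0][1]-250)<40: print(tag,np.array(e[0])/6+[215,80],np.array(e[1])/6)
```

```text
7 [254.83763631 121.42355855] [36.57390086 37.46602122]
8 [254.7821401  121.28799947] [36.40879059 37.5933965 ]
9 [254.74926758 121.26497396] [36.59044647 37.48279317]
10 [254.7292099  121.32661947] [36.57495372 37.47249349]
11 [254.70220439 122.43086751] [36.86110942 37.52696991]
12 [254.71739197 123.03867086] [37.0248998  37.62714132]
13 [254.67486572 123.24025981] [37.08288066 37.51382701]
```

Run:
```python
from ov import *
D=pickle.load(open("d12.pkl","rb"));st=D["st"];R=Ro.from_euler("xyz",st["tool_rot"]);c=D["wrist"]
f=lambda p:proj(c,st["position"]+R.apply(p))
p=np.array([.063,0,-.007]); print(f(p),"dx1mm",f(p+[.001,0,0])-f(p),"dz-1mm",f(p-[0,0,.001])-f(p))
print("cam tool",R.inv().apply(-c["R"].T@c["t"]-st["position"]))
D0=pickle.load(open("d7.pkl","rb"));print(np.round(R.as_matrix().T@c["R"].T,3));R0=Ro.from_euler("xyz",D0["st"]["tool_rot"]);print(np.round(R0.as_matrix().T@D0["wrist"]["R"].T,3))
a=cv2.imread("pics/wrist10.png");b=cv2.imread("pics/wrist13.png")
cv2.imwrite("pics/w1013.png",cv2.resize(np.hstack([a[190:384,190:330],b[190:384,190:330]]),None,fx=2.8,fy=2.8,interpolation=cv2.INTER_CUBIC))
```

```text
[253.31529187 120.15834718] dx1mm [-0.01068227 -3.05048086] dz-1mm [-0.03651408  0.16484871]
cam tool [ 0.06929574  0.00144981 -0.12420588]
[[ 0.    -0.962 -0.272]
 [ 1.    -0.     0.001]
 [-0.001 -0.272  0.962]]
[[ 0.    -0.962 -0.272]
 [ 1.    -0.     0.001]
 [-0.001 -0.272  0.962]]
```

View pics/w1013.png

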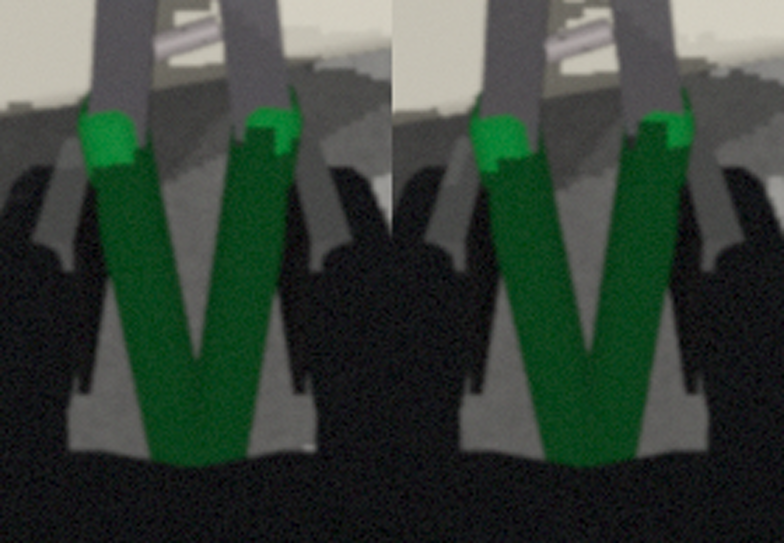

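arm_command --pt "-1 0 0 -0.003 0 0 0" --pt "-1 0 0 -0.005 0 0 0" --pt "-1 0 0 -0.005 0 0 0" --pt "-1 0 0 -0.005 0 0 0"

```text
clock: 16.48
position: [0.5603, 0.0392, 0.1226]
tool_rot: [-3.142, -0.0, 1.501]
force: [0.4, -0.1, -0.7]
grip_width: 0.0261
```

Run:
```python
from ov import *
st=telemetry.observe(); D={"st":st}
print(st["position"],st["force"],st["moment"],st["grip_width"])
for n in("wrist","side","top"):
    D[n]=cams.get_calibration(n); cv2.imwrite(f"pics/{n}14.png",cams.grab_frame(n)); print(telemetry.observe()["force"],telemetry.observe()["moment"])
pickle.dump(D,open("d14.pkl","wb"))
overlay(14,(.5657,.163),(.124,-.003,.0285),0.03,{"side":(205,245,200,240),"top":(155,195,170,212)},15)
```

```text
[0.56026196 0.0392035  0.12257874] [ 0.41558522 -0.06551029 -0.67302744] [ 0.17582372 -0.07535027 -0.04061979] 0.02610541791260888
[-0.20345942  0.11619168 -1.0868311 ] [ 0.24116279 -0.02693156 -0.00782566]
[ 0.81022343  0.94806213 -0.8776759 ] [ 0.1965016  -0.04860635 -0.01293698]
[0.80266084 0.13087621 0.13020264] [0.21519173 0.05196744 0.01161789]
```

View pics/ov14side.png

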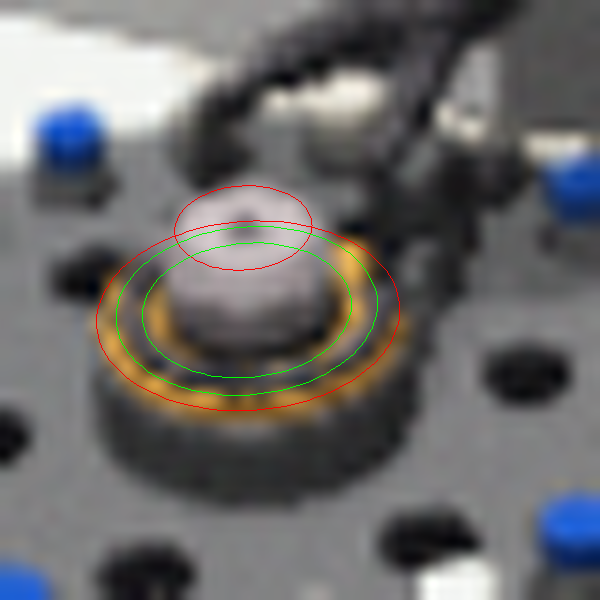

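View pics/ov14top.png

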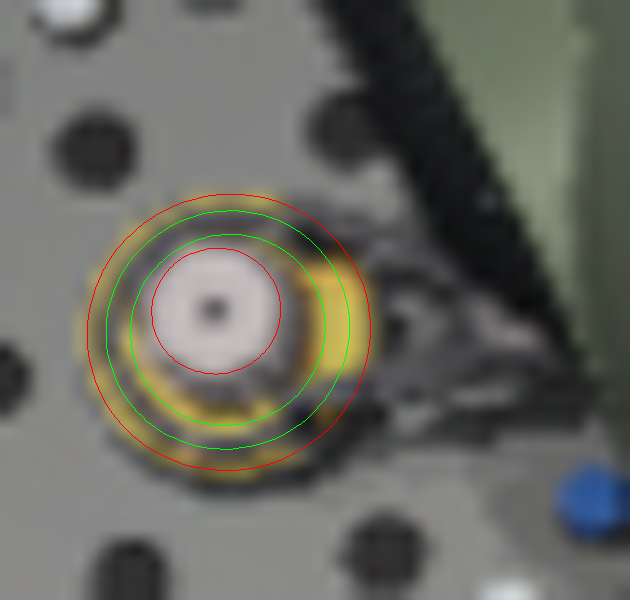

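Run:
```python
from ov import *
for tag in(10,11,12,13,14):
    g=cv2.imread(f"pics/wrist{tag}.png",0)[80:160,215:295]; 
    b=cv2.GaussianBlur(cv2.resize(g,None,fx=6,fy=6,interpolation=cv2.INTER_CUBIC),(7,7),0)
    cs,_=cv2.findContours((b>120).astype(np.uint8),cv2.RETR_EXTERNAL,cv2.CHAIN_APPROX_NONE)
    for c in cs:
        if 8000<cv2.contourArea(c)<40000:
            e=cv2.fitEllipse(c); print(tag,np.array(e[0])/6+[215,80],np.array(e[1])/6)
for i in range(4):
    cv2.imwrite("pics/w15.png",cams.grab_frame("wrist")); s=telemetry.observe(); print(s["force"],s["moment"],s["position"])
```

```text
10 [254.7292099  121.32661947] [36.57495372 37.47249349]
10 [219.14477762 124.56687419] [ 8.68631299 41.6766688 ]
10 [290.33321635 129.88825989] [10.8429896  69.97517395]
11 [254.70220439 122.43086751] [36.86110942 37.52696991]
11 [218.91165161 126.00797017] [ 8.49773343 41.2297821 ]
11 [290.49971517 131.21799215] [10.3210125  68.14426676]
12 [254.71739197 123.03867086] [37.0248998  37.62714132]
12 [290.57023112 131.80629985] [10.1556778  67.23006185]
13 [254.67486572 123.24025981] [37.08288066 37.51382701]
13 [290.55738322 132.14952596] [10.14655558 66.30293274]
14 [254.76568349 122.86217244] [37.03833008 37.63133494]
14 [218.75470161 125.67272949] [ 8.49268023 40.29131571]
14 [290.55719503 131.65186056] [10.1565094 67.0406901]
[ 1.36235071  0.06061307 -0.20423085] [ 0.19374613 -0.06149169  0.02594472] [0.56026182 0.03914452 0.12260103]
[ 0.32005187  0.22711184 -0.89390532] [ 0.16898544 -0.03456434 -0.0008395 ] [0.56024101 0.03913276 0.12257434]
[ 0.04100793  1.09067159 -0.08640986] [ 0.18326824 -0.03242212  0.03908997] [0.56025735 0.03913045 0.12258586]
[-0.41170153  0.54409035 -0.50365586] [ 0.16027675 -0.059172   -0.01594039] [0.56024584 0.03912687 0.12257929]
```

View pics/w15.png

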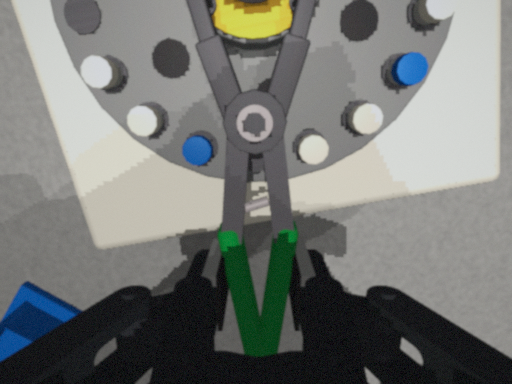

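```bash
python3 -c "
from workcell import job,telemetry
print(job.job_done()); s=telemetry.observe(); print(s['clock'],s['position'],s['force'],s['grip_width'])"
```

```text
the job is handed in; nothing more can be done
None
the job is handed in; nothing more can be done
```

I picked the pliers up by their handles and squeezed them to about 26 mm between the pads, which is the stop. I then lifted them straight out of the smaller blue rest, passed the spread ring over the stub from the −y side and lowered it onto the washer. I handed the job in after about 17 s, still holding the pliers squeezed at 42 N; it gave no verdict.

**Checks that agreed:**
- The top and side views show the ring around the stub at the washer, centred to about 1 mm.
- The measured force at the end was about 1–2 N in every direction.
- The other objects on the bench were never approached. I did not check their positions again at the end.

**Checks that disagreed or were uncertain:**
- **Sideways position:** the wrist camera read about 2.5 mm to one side of the top and side cameras. I used the ring's position relative to the stub within each view instead.
- **Contact with the washer:** I noticed the contact late. The force readings hardly changed, and I lowered about 2–3 mm too far, so the pliers turned slightly nose-up in the grip (roughly 0.02–0.03 rad) and slid back about 0.5 mm. I then raised the arm 0.75 mm.
- **Moment after raising:** the wrist moment changed from −0.16 to about +0.2 N m while the forces stayed small. I could not explain this.

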